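# Open the chiller's pressure cap

## Robot

A 7-joint arm with a two-finger parallel gripper is mounted at the origin on the work surface. World frame = base frame: x ahead of the robot, y to its left, z up, the work surface at z = 0. Lengths are in m, angles in rad, forces in N, time in s.
With the tool pointing down it reaches from about 0.4 to 0.85 m from the base axis. Payload 10.4 kg.
Tool frame: the origin (TCP) lies between the finger pads; the fingertips stand r.nose_length ahead of it and the grasp point (between the pads) lies 6 mm ahead of it (r.nose_length is the distance from the TCP to the fingertips, in m); z points along the fingers, x is the direction in which the jaws open and shut, and the axes are right-handed (so a half turn about z gives the same grasp; the last joint's range is limited). The gripper opens to 87 mm and grips with 3 to 60 N. Pads are 19 mm wide; open, the fingers measure 117 mm over their backs; the gripper's body (75 mm by 190 mm) begins 51 mm behind the grasp point.
Start: joints at [1.219, 0.332, -0.065, 1.46, 0.022, 1.35, -0.088], TCP at [0.202, -0.592, 0.248] pointing down, gripper open.
Joint ranges: [-2.6, 2.6], [-0.5, 2.12], [-1.47, 1.34], [0.16, 2.42], [-1.27, 4.41], [0.06, 2.06], [-2.6, 2.6]. Speed limits (rad/s): [2.22, 2.22, 2.79, 2.79, 3.14, 3.14, 3.14].

## Interface

Orientations are given as a unit quaternion [x, y, z, w].
In Python, from bench import r gives the robot as it stands. The module is installed in compiled form; this text tells all that it offers.
- The arm moves only by the shell command python3 -m creep 'ROWS' [OPENING] [FORCE]. ROWS is JSON, a list of rows, each an object of numbers: "x", "y", "z": the shift along the world's x, y, z in m; "spin": the turn about the world's z in degrees. In form: [{"x": .., "y": .., "z": .., "spin": ..}, ...]. A call has 1 to 12 rows; each row is the pose to reach, as a shift and turn from the pose commanded when the call began; what a row does not reach only later rows make up. A row lasts 1/8 s, in which the tool goes at most 62.5 mm and 10.7 degrees, less where a joint would pass 70% of its speed; a pose out of reach is approached as far as the arm can. A call with a gripper value outside its range is refused whole. OPENING is the finger opening in m, from 0 to 0.087, set as the call begins (- or left out, the last holds). The fingers move at their own pace and stop on an object; FORCE is the grip in N (left out, the last holds). Time passes only in rows, so rows that repeat a pose let the fingers close. It gives the time, the measured TCP pose, the force and the opening at its end, in the units of the state.
- r.read_state(): the state, without advancing time (a new reading comes with each control period).
- r.camera(name): name is "scene" or "top"; returns a dict with "pixels" (420x560x3 uint8, blue, green, red), "z_map" (420x560 float32, m along the optical axis (not along the pixel's ray), 0 where there is no reading), "K" (3x3 intrinsics, pixels), "R" (3x3) and "t" (3): a world point X has camera coordinates R X + t. Camera axes: x right, y down, z forward; pixel columns grow to the right and rows downward; lengths in m; the calibration is good to about 2 mm. A picture is of the moment at which its call begins.
- r.close_job(): hands the job in, once; it reports no verdict.
The state is a dict: "time": time; "joint_positions": joint angles; "joint_vel": joint speeds; "joint_torque": joint torques, N m; "ee_pos": TCP position; "eef_rot": TCP orientation; "ft_force": force on the tool from outside, world axes, zero at the start; "torque": the same for the moment, N m; "width": finger opening in m.
Only numpy, scipy, OpenCV 4.12 (cv2) and the standard library are available. Lean on these libraries where they do the work, as an engineer would, in place of code of your own. Each camera call takes 0.05 s, during which the arm holds its last target. There are 200 camera calls.

## Task

The small chiller on the lab bench must be opened for topping up. Turn its pressure cap anticlockwise, without pushing it down, to the first stop and hold it against that stop for a good second so that the vent opens and the pressure goes; then press the cap down against its spring, turn it on past the stop until it springs free, lift it off and set it down gently, grip rib up, on the floor of the steel tray. Leave the bottle, the tip box and the beaker alone.

Things in the scene. Friction and masses are not known exactly. Their poses are not given: they have to be found in the camera images.
- cap: Black pressure cap, 0.12 kg, loose but locked in the chiller's neck. Origin: centre of its stem's underside, z up. Stem 27 mm across with 2 lugs along +-x (42 mm over both, 7 wide, 6 high), z 0 to 20.5; flat disc 64 mm across, z 20.5 to 28.5; straight grip rib 54 mm long (x), 12 thick (y), z 28.5 to 48.5 mm. Alike after a half turn. Locked: origin 158 mm above the chiller's.
- cap_rib (a point): Middle of the rib's top edge, 48.5 mm above the cap's origin; axes as the cap's. A spring under the cap pushes it up with 6 to 7 N. Turning anticlockwise from above (yaw grows) takes up to 0.35 N m. 0.25 to 0.75 rad from the start it meets the first stop, whose direction differs each time and is not told: feel it, or watch the vent. Clockwise it cannot come off.
- vent (a joint): Vent collar round the neck with a small dark tab below the cap. The cap, turned against the first stop, carries it: 0 = shut, 0.06 rad or more = open, 0.1 rad = fully open, where the stop is hard. A light spring shuts it when the cap no longer bears on it. The vent works only while the cap is up.
- neck_rim (a point): Centre of the fixed steel filler neck's rim, 60 mm across. Pressed 6 mm or more the cap passes under the stop; it bottoms on the rim 8.5 mm down (spring then 10 N). Still pressed, turn it 0.55 to 0.85 rad past the hard stop (an end wall is just beyond); let up, it springs 5 mm above the locked height; lift it straight, 15 mm or more. Turned less, it catches under the stop.
- chiller: Circulating chiller, a fixed white box with a blue top, 200 mm (x) by 220 mm (y) by 140 mm high; origin at the centre of its underside, z up, front to -x. The filler neck stands on its top 30 mm towards the front (x -30 mm, y 0), its rim 170 mm above the origin.
- tray: Fixed square steel tray 190 mm by 190 mm, rim 18 mm high, wall and floor 4 mm thick; origin at the centre of its underside, z up. The cap stands on its stem on the tray's floor.
- bottle: Bystander: closed amber glass bottle, 60 mm across, 120 mm high, standing; origin at the centre of its underside.
- tipbox: Bystander: grey pipette-tip box with a clear lid, 85 by 120 by 62 mm high; origin at the centre of its underside.
- beaker: Bystander: open steel beaker, 72 mm across, 85 mm high; origin at the centre of its underside.
Mind the look-alikes: they are no part of the job. Leave any turquoise look-alike of the cap alone.

How it is judged:
On the way, in this order (a step that is already met when the one before it is completed fails the run):
1. The cap, not pressed down, is held against the first stop with the vent open for 0.8 s (value of joint vent above 0.06 rad and z of cap in the frame of chiller above 0.1545 m), for 0.8 s.
2. The cap is pressed down at least 5.5 mm (z of cap in the frame of chiller below 0.1525 m), for 0.1 s.
3. The cap has come out of the neck (z of cap in the frame of chiller above 0.172 m), for 0.1 s.
At the end, for the whole second after the job is handed in: The cap stands released and still on the floor of the tray, rib up within 0.15 rad, its centre within 70 mm of the tray's centre lines; the vent is shut again (below 0.03 rad) (x of cap in the frame of tray between -0.07 and 0.07 m and y of cap in the frame of tray between -0.07 and 0.07 m and z of cap in the frame of tray below 0.01 m and angle between cap's own z axis and vertical below 0.15 rad and linear speed of cap below 0.03 m/s and value of joint vent below 0.03 rad); the robot touches nothing.
It fails at once if The cap is dropped or thrown: it moves faster than 0.8 m/s while not held (linear speed of cap above 0.8 m/s and contact force between cap and the fingers below 0.3 N).
It fails at once if The amber glass reagent bottle is moved more than 25 mm (distance of bottle from where it was at the start of the episode above 0.025 m).
It fails at once if The grey pipette-tip box with a clear lid is moved more than 25 mm (distance of tipbox from where it was at the start of the episode above 0.025 m).
It fails at once if The steel beaker is moved more than 25 mm (distance of beaker from where it was at the start of the episode above 0.025 m).
It also fails if it takes over 70 s, if anything falls off the work surface, if the arm or the gripper's body presses on something with over 40 N, if the wrist force passes 120 N, or if a joint passes its speed limit or range.

## Working session

There is one attempt and no reset: what is moved stays moved. The work goes in short steps, Python scripts to look and compute and a shell command to move; the robot and the scene stay as the last step left them, time stands still between calls to the robot, and variables do not carry over. Pictures are saved under pics/ and viewed, about 8 in all and at most 12, crops included, and the job is handed in when it is done.

```bash
mkdir -p pics
python3 - <<'E'
from bench import r
import cv2,numpy as np
s=r.read_state();print({k:np.round(v,3) for k,v in s.items()},r.nose_length)
for n in("scene","top"):
    c=r.camera(n);cv2.imwrite(f"pics/{n}0.png",c["pixels"]);np.savez(f"pics/{n}0.npz",**c)
    print(n,c["K"],c["R"],c["t"])
E
```

```text
{'time': np.float64(0.0), 'joint_positions': array([ 1.219,  0.333, -0.065,  1.461,  0.022,  1.35 , -0.089]), 'joint_vel': array([ 0.001,  0.001, -0.001, -0.   , -0.   , -0.001,  0.001]), 'joint_torque': array([-0.0000e+00, -6.2326e+01,  2.5000e-02, -3.8991e+01, -6.1000e-02,
        4.0000e-02,  0.0000e+00]), 'ee_pos': array([ 0.202, -0.591,  0.247]), 'eef_rot': array([ 0.813, -0.582, -0.001, -0.   ]), 'ft_force': array([ 0.957, -0.979, -1.365]), 'torque': array([-0.018,  0.032,  0.018]), 'width': np.float64(0.087)} 0.025
scene [[390.4589274    0.         273.6083844 ]
 [  0.         390.4589274  210.74601143]
 [  0.           0.           1.        ]] [[-0.50820677  0.8610548   0.0176212 ]
 [ 0.55296812  0.34191898 -0.75981424]
 [-0.66026672 -0.37639877 -0.64990139]] [ 0.30584096 -0.16171605  1.42127859]
top [[390.71372167   0.         277.87904342]
 [  0.         390.71372167 211.62181017]
 [  0.           0.           1.        ]] [[-0.01587432 -0.99962505  0.02231044]
 [-0.99653375  0.013995   -0.08200382]
 [ 0.08166084 -0.02353486 -0.99638226]] [-0.05914525  0.54424859  0.8594168 ]
```

View pics/scene0.png

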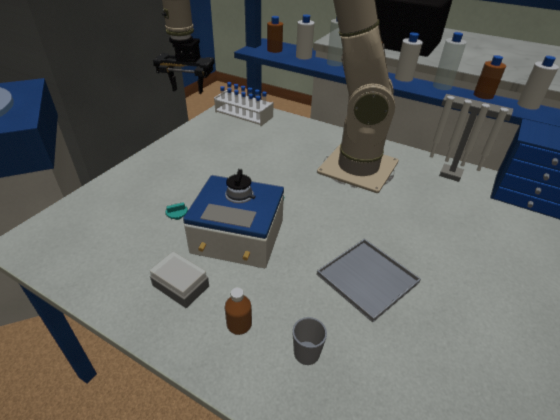

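View pics/top0.png

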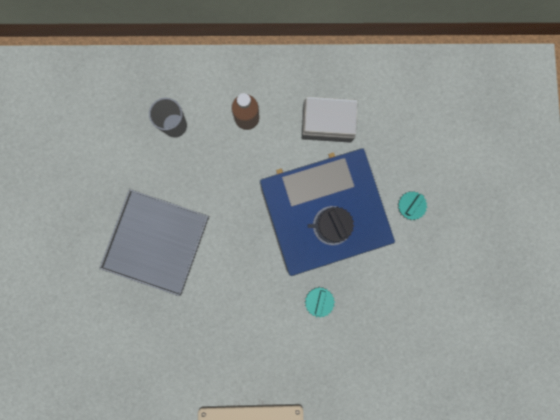

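Top view: chiller blue top spans about (261,180)–(394,240), with the black cap at (335,225), its rib running roughly (328,210)–(345,240), and the vent tab at (311,226). The tray is centred near (155,242). There are turquoise look-alikes at (413,206) and (320,302).

```bash
cat > h.py <<'E'
import numpy as np,cv2
def ray(c,uv,z):
    R,t=c["R"],c["t"]; o=-R.T@t
    d=R.T@np.linalg.inv(c["K"])@np.array([uv[0],uv[1],1.])
    return o+d*(z-o[2])/d[2]
def world(c):
    v,u=np.mgrid[:420,:560]; Z=c["z_map"]
    P=np.stack([(u-c["K"][0,2])/c["K"][0,0]*Z,(v-c["K"][1,2])/c["K"][1,1]*Z,Z],-1)
    return (P-c["t"])@c["R"]
E
python3 - <<'E'
from h import *
c=dict(np.load("pics/top0.npz"));im=c["pixels"];W=world(c);hsv=cv2.cvtColor(im,cv2.COLOR_BGR2HSV)
m=((hsv[...,0]>100)&(hsv[...,0]<130)&(hsv[...,1]>120)&(hsv[...,2]>40)).astype(np.uint8)
k,_=cv2.findContours(m,0,1);k=max(k,key=cv2.contourArea);b=cv2.minAreaRect(k)
B=np.array([ray(c,p,W[int(b[0][1])-30,int(b[0][0])-20,2]*0+0.14)[:2] for p in cv2.boxPoints(b)])
print("chiller",B.round(3),B.mean(0),[np.hypot(*(B[i]-B[i-1])) for i in range(4)])
# height points near cap
sub=W[190:262,295:375].reshape(-1,3)
q=sub[np.hypot(*(sub[:,:2]-ray(c,(337,224),.19)[:2]).T)<.045]
print("zhist",np.histogram(q[:,2],bins=np.arange(.13,.22,.005)))
rib=q[q[:,2]>.197];print("rib",len(rib),np.median(rib,0)); 
rr=cv2.minAreaRect((rib[:,:2]*1000).astype(np.float32));print(rr)
D=rib[:,:2]-rib[:,:2].mean(0);u=np.linalg.svd(D,full_matrices=0)[2][0];print("ribdir deg",np.degrees(np.arctan2(u[1],u[0])), "mid",(rib[:,:2].mean(0)))
disc=q[(q[:,2]>.178)&(q[:,2]<.192)];print("disc",cv2.minEnclosingCircle((disc[:,:2]*1000).astype(np.float32)))
t=W[170:310,90:225].reshape(-1,3);tm=t[(t[:,2]>.013)&(t[:,2]<.03)];print("tray",len(tm),cv2.minAreaRect((tm[:,:2]*1000).astype(np.float32)), [ray(c,p,.018).round(3) for p in((132,191),(209,214),(181,294),(102,268))])
big=cv2.resize(im[175:275,255:400],None,fx=5,fy=5,interpolation=cv2.INTER_CUBIC);big=cv2.convertScaleAbs(big,alpha=2,beta=20);cv2.imwrite("pics/crop0.png",big)
from scipy.spatial.transform import Rotation as T
print(T.from_quat([.813,-.582,-.001,0]).as_matrix().round(3))
E
```

```text
chiller [[ 0.595 -0.031]
 [ 0.659 -0.237]
 [ 0.471 -0.29 ]
 [ 0.411 -0.087]] [ 0.53404127 -0.1611723 ] [np.float64(0.19243216377586447), np.float64(0.21623329311010386), np.float64(0.19497329035113292), np.float64(0.21232522322190162)]
zhist (array([  0,  94, 376,  58, 105,  27,   4,   3,   1,   1,  33, 693,  23,
        14,  16, 196,   1]), array([0.13 , 0.135, 0.14 , 0.145, 0.15 , 0.155, 0.16 , 0.165, 0.17 ,
       0.175, 0.18 , 0.185, 0.19 , 0.195, 0.2  , 0.205, 0.21 , 0.215]))
rib 223 [ 0.50511798 -0.16813598  0.20713428]
((505.728271484375, -169.18484497070312), (53.1915397644043, 12.471931457519531), 23.92525863647461)
ribdir deg -156.0069156508721 mid [ 0.50547909 -0.16827439]
disc ((505.85821533203125, -168.81365966796875), 33.50275421142578)
tray 732 ((480.25537109375, 212.9967041015625), (191.02401733398438, 190.288330078125), 70.4126968383789) [array([0.595, 0.262, 0.018]), array([0.541, 0.088, 0.018]), array([0.363, 0.151, 0.018]), array([0.423, 0.326, 0.018])]
[[ 0.322 -0.947 -0.002]
 [-0.947 -0.322  0.001]
 [-0.002  0.001 -1.   ]]
```

View pics/crop0.png

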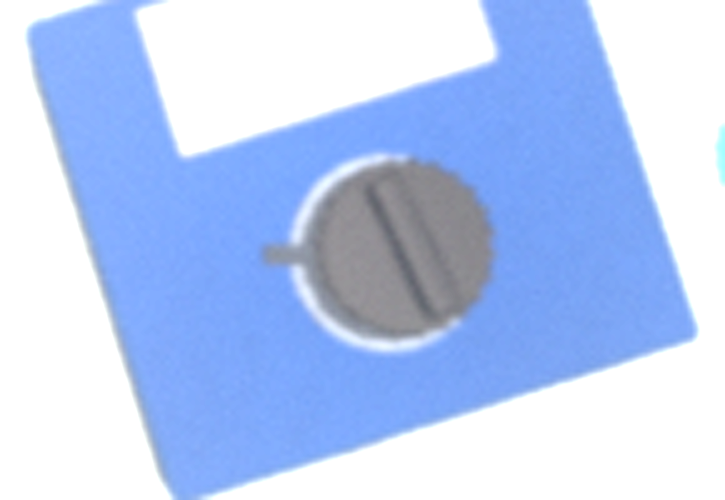

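Rib mid (0.5055, -0.169), top at about 0.2065, rib direction 24°. Tool x is at -71°, so it needs about +5° of spin. Tray centre is (0.480, 0.213). Moving above the cap.

```bash
python3 -m creep '[{"x":0.02,"y":0.03,"z":0.03,"spin":5},{"x":0.05,"y":0.07,"z":0.04,"spin":5},{"x":0.08,"y":0.115,"z":0.04,"spin":5},{"x":0.115,"y":0.16,"z":0.04,"spin":5},{"x":0.15,"y":0.21,"z":0.04,"spin":5},{"x":0.185,"y":0.26,"z":0.04,"spin":5},{"x":0.22,"y":0.31,"z":0.04,"spin":5},{"x":0.255,"y":0.36,"z":0.04,"spin":5},{"x":0.285,"y":0.4,"z":0.04,"spin":5},{"x":0.3035,"y":0.423,"z":0.04,"spin":5},{"x":0.3035,"y":0.423,"z":0.04,"spin":5},{"x":0.3035,"y":0.423,"z":0.04,"spin":5}]' 0.06 50
python3 - <<'E'
from bench import r
from h import *
from scipy.spatial.transform import Rotation as T
s=r.read_state();M=T.from_quat(s["eef_rot"]).as_matrix();print(s["ee_pos"],np.degrees(np.arctan2(M[1,0],M[0,0])),s["ft_force"],s["torque"],s["joint_positions"])
c=r.camera("scene");im=c["pixels"];p=c["K"]@(c["R"]@np.array([.5055,-.169,.2])+c["t"]);p=p[:2]/p[2];u,v=p.astype(int);print(p)
cv2.imwrite("pics/s1.png",cv2.convertScaleAbs(cv2.resize(im[v-70:v+40,u-70:u+70],None,fx=5,fy=5,interpolation=cv2.INTER_CUBIC),alpha=1.8,beta=20))
E
```

```text
time: 1.6
ee_pos: [0.5048, -0.1694, 0.2872]
eef_rot: [0.838, -0.546, -0.0, 0.0]
ft_force: [-0.2, -1.4, 0.6]
width: 0.06
[ 0.50479537 -0.16941874  0.28723695] -66.21450726200928 [-0.20653698 -1.35492051  0.55243821] [-0.06881575 -0.00381678 -0.00041738] [ 0.67142655  0.14119088 -0.47683933  1.62342595  0.0660461   1.39363225
 -0.96870953]
[238.02791018 175.59140797]
```

View pics/s1.png

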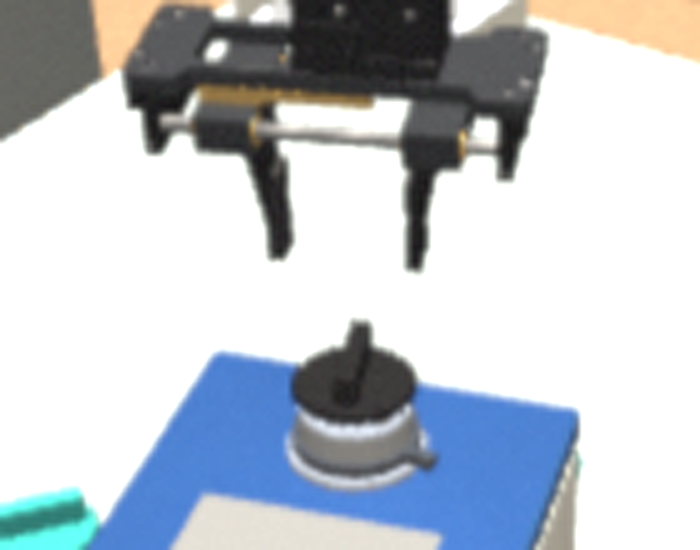

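The scene crop shows the open jaws straddling the rib at (355,360 in the crop), with the vent tab at the right (430,460). Descending and gripping.

```bash
python3 -m creep '[{"z":-0.03},{"z":-0.055},{"z":-0.073},{"z":-0.073},{"z":-0.073}]'; python3 -m creep '[{},{},{},{},{}]' 0 50; python3 -c "
from bench import r;s=r.read_state();print(s['torque'],s['ft_force'],s['joint_positions'][6])"
```

```text
[-0.02448301 -0.05077665 -0.06273688] [-0.4416114  -0.14977969  0.37394528] -0.9687934440787354invalid input at $[0]: expected keys x, y, z, spin
invalid input at $[0]: expected keys x, y, z, spin
```

All keys are required in each row.

```bash
python3 -m creep '[{"x":0,"y":0,"z":-0.03,"spin":0},{"x":0,"y":0,"z":-0.055,"spin":0},{"x":0,"y":0,"z":-0.073,"spin":0},{"x":0,"y":0,"z":-0.073,"spin":0},{"x":0,"y":0,"z":-0.073,"spin":0}]' && python3 -m creep '[{"x":0,"y":0,"z":0,"spin":0},{"x":0,"y":0,"z":0,"spin":0},{"x":0,"y":0,"z":0,"spin":0},{"x":0,"y":0,"z":0,"spin":0},{"x":0,"y":0,"z":0,"spin":0}]' 0 50; python3 -c "
from bench import r;s=r.read_state();print(s['torque'],s['ft_force'],s['joint_positions'][6])"
```

```text
time: 2.28
ee_pos: [0.5056, -0.1688, 0.2154]
eef_rot: [0.838, -0.546, 0.0, -0.0]
ft_force: [-0.2, -0.3, -0.8]
width: 0.0598
time: 2.9
ee_pos: [0.5054, -0.1685, 0.2146]
eef_rot: [0.838, -0.546, 0.0, 0.0]
ft_force: [0.5, 0.0, 0.4]
width: 0.0184
[-0.01769776 -0.04001824 -0.0338274 ] [0.46002751 0.00585002 0.43186008] -0.9886115500678279
```

```bash
python3 -m creep '[{"x":0,"y":0,"z":0,"spin":0},{"x":0,"y":0,"z":0,"spin":0},{"x":0,"y":0,"z":0,"spin":0}]'; python3 -c "
from bench import r;s=r.read_state();print(s['torque'],s['ft_force'],s['joint_positions'][6])"
```

```text
time: 3.28
ee_pos: [0.5054, -0.1686, 0.2147]
eef_rot: [0.838, -0.546, 0.0, 0.0]
ft_force: [0.1, 0.7, 1.2]
width: 0.0111
[-0.05350349  0.06692424 -0.05155488] [0.0728001  0.67352083 1.22868966] -0.9885930296912865
```

Gripped. Turning to just before the earliest stop.

```bash
cat > st.py <<'E'
from bench import r
import numpy as np
from scipy.spatial.transform import Rotation as T
s=r.read_state();M=T.from_quat(s["eef_rot"]).as_matrix()
print("t",round(s["time"],2),"yaw",np.degrees(np.arctan2(M[1,0],M[0,0])).round(2),"pos",s["ee_pos"].round(4),"F",s["ft_force"].round(2),"M",s["torque"].round(3),"w",round(s["width"],4),"j7",round(s["joint_positions"][6],3))
E
python3 st.py
python3 -m creep '[{"x":0,"y":0,"z":0,"spin":3},{"x":0,"y":0,"z":0,"spin":6},{"x":0,"y":0,"z":0,"spin":9},{"x":0,"y":0,"z":0,"spin":12},{"x":0,"y":0,"z":0,"spin":12}]'>/dev/null; python3 st.py
python3 -m creep '[{"x":0,"y":0,"z":0,"spin":2},{"x":0,"y":0,"z":0,"spin":4},{"x":0,"y":0,"z":0,"spin":4}]'>/dev/null; python3 st.py
python3 -m creep '[{"x":0,"y":0,"z":0,"spin":2},{"x":0,"y":0,"z":0,"spin":4},{"x":0,"y":0,"z":0,"spin":4}]'>/dev/null; python3 st.py
```

```text
t 3.27 yaw -66.16 pos [ 0.5054 -0.1686  0.2147] F [0.07 0.67 1.23] M [-0.054  0.067 -0.052] w 0.0111 j7 -0.989
t 3.9 yaw -54.17 pos [ 0.5055 -0.1684  0.2147] F [1.79 0.97 2.09] M [ 0.191 -0.208 -0.007] w 0.0116 j7 -0.783
t 4.28 yaw -50.13 pos [ 0.5056 -0.1685  0.2147] F [ 3.9  -0.8  -0.26] M [-0.01  -0.736 -0.05 ] w 0.0113 j7 -0.713
t 4.65 yaw -46.12 pos [ 0.5056 -0.1686  0.2147] F [ 4.87 -0.75 -0.49] M [-0.177 -1.308 -0.088] w 0.0115 j7 -0.644
```

```bash
python3 -m creep '[{"x":0,"y":0,"z":0,"spin":2},{"x":0,"y":0,"z":0,"spin":4},{"x":0,"y":0,"z":0,"spin":4}]'>/dev/null; python3 st.py
python3 - <<'E'
from bench import r
import cv2
im=r.camera("scene")["pixels"];cv2.imwrite("pics/s2.png",cv2.convertScaleAbs(cv2.resize(im[135:225,178:298],None,fx=6,fy=6,interpolation=cv2.INTER_CUBIC),alpha=1.8,beta=20))
E
```

```text
t 5.03 yaw -42.17 pos [ 0.5056 -0.1686  0.2147] F [ 5.98 -1.06 -0.33] M [-0.198 -1.365 -0.285] w 0.0114 j7 -0.576
```

View pics/s2.png

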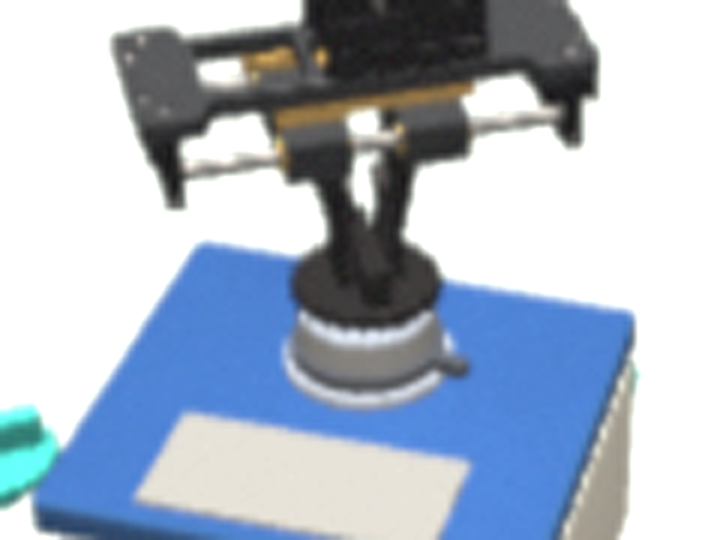

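The crop shows the gripper on the rib and the collar tab at about (458,367), seemingly not moved yet. I'll measure the tab numerically against the first pictures.

```bash
cat > tab.py <<'E'
from h import *
import sys
def tab(c,n):
    im=c["pixels"].astype(float)
    x0,x1,y0,y1={"scene":(248,262,188,204),"top":(302,314,216,238)}[n]
    s=im[y0:y1,x0:x1]; w=np.clip((s[...,0]-s[...,2])-0,0,None)  # blueness
    w=np.clip(np.percentile(w,80)*.6-w,0,None); v,u=np.mgrid[y0:y1,x0:x1]
    return np.array([(w*u).sum(),(w*v).sum()])/w.sum()
if __name__=="__main__":
    from bench import r
    for n in("scene","top"):
        c=r.camera(n); a=tab(dict(np.load(f"pics/{n}0.npz")),n);b=tab(c,n);print(n,a.round(2),(b-a).round(2))
    if len(sys.argv)>1:
        t=c["pixels"];cv2.imwrite(sys.argv[1],cv2.convertScaleAbs(cv2.resize(t[170:280,260:400],None,fx=5,fy=5,interpolation=cv2.INTER_CUBIC),alpha=2,beta=20))
E
python3 tab.py pics/t2.png; python3 st.py
```

```text
scene [250.02 193.88] [ 0.15 -0.07]
top [311.03 225.41] [-0.69  6.33]
t 5.17 yaw -42.19 pos [ 0.5056 -0.1686  0.2147] F [ 6.03  0.41 -1.17] M [-0.079 -1.28  -0.252] w 0.0113 j7 -0.577
```

View pics/t2.png

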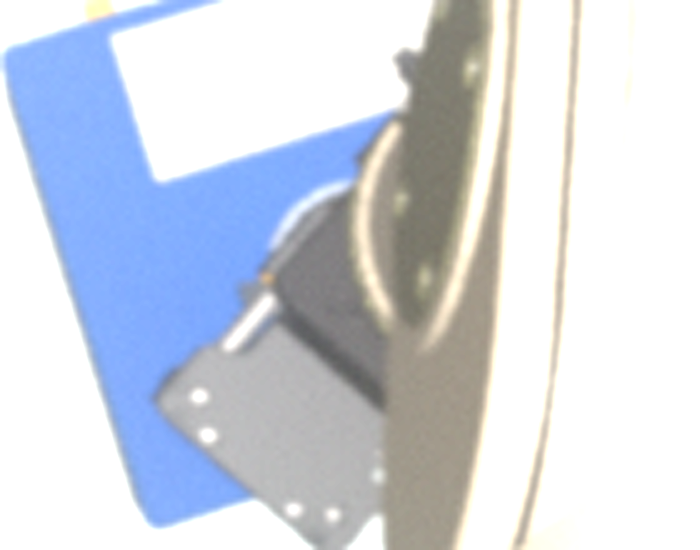

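Top view: the arm hides the collar, so it's no use. From here I'll rely on the scene tab position plus moment.

```bash
sed -i 's/(248,262,188,204)/(250,260,190,203)/; s/("scene","top"):$/("scene",):/' tab.py
for i in 1; do python3 -m creep '[{"x":0,"y":0,"z":0,"spin":1.5},{"x":0,"y":0,"z":0,"spin":3},{"x":0,"y":0,"z":0,"spin":3}]'>/dev/null; python3 st.py; python3 tab.py; done
python3 -m creep '[{"x":0,"y":0,"z":0,"spin":1.5},{"x":0,"y":0,"z":0,"spin":3},{"x":0,"y":0,"z":0,"spin":3}]'>/dev/null; python3 st.py; python3 tab.py
```

```text
t 5.55 yaw -39.21 pos [ 0.5056 -0.1687  0.2147] F [ 6.29 -0.36 -0.93] M [-0.134 -1.28  -0.702] w 0.0114 j7 -0.525
scene [251.34 194.56] [ 0.28 -0.17]
t 5.97 yaw -36.24 pos [ 0.5055 -0.1687  0.2146] F [ 4.18 -0.17  0.59] M [-0.045 -1.279 -0.948] w 0.0122 j7 -0.474
scene [251.34 194.56] [ 0.31 -0.19]
```

Run:
```python
from h import *
from bench import r
c0=dict(np.load("pics/scene0.npz"));c=r.camera("scene");W=world(c0)
prj=lambda c,X:(lambda p:p[:2]/p[2])(c["K"]@(c["R"]@X+c["t"]))
for uv in((253,197),(254,197),(254,196)): print(W[uv[1],uv[0]].round(4))
o=np.array([.5055,-.169]);T=W[196,253];d=T[:2]-o
print("radius",np.hypot(*d))
for a in(.06,.1):
    R=np.array([[np.cos(a),-np.sin(a)],[np.sin(a),np.cos(a)]]);X=np.r_[o+R@d,T[2]];print(a,prj(c0,X)-prj(c0,T))
g0,g1=[cv2.cvtColor(x["pixels"],cv2.COLOR_BGR2GRAY) for x in(c0,c)]
p=np.float32([[[253,196.5]],[[254,197]],[[230,215]],[[265,205]]])
q,s,e=cv2.calcOpticalFlowPyrLK(g0,g1,p,None,winSize=(9,9),maxLevel=0);print((q-p).reshape(-1,2),s.ravel())
b=[cv2.resize(x["pixels"][183:207,238:268],None,fx=12,fy=12,interpolation=cv2.INTER_NEAREST) for x in(c0,c)]
cv2.imwrite("pics/cmp.png",cv2.convertScaleAbs(np.hstack(b),alpha=2,beta=20))
```

```text
[ 0.5076 -0.1221  0.1496]
[ 0.5063 -0.1198  0.1497]
[ 0.5037 -0.1215  0.1506]
radius 0.04579434057630057
0.06 [ 0.54160655 -0.5537191 ]
0.1 [ 0.87178998 -0.93217996]
[[ 0.5383911  -0.9799652 ]
 [ 0.48590088 -1.1303864 ]
 [ 0.          0.        ]
 [ 0.          0.        ]] [1 1 0 0]
```

View pics/cmp.png

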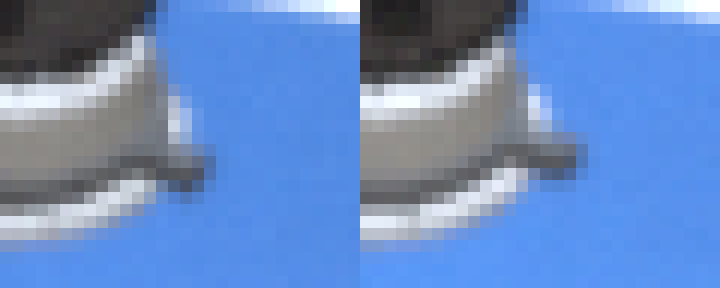

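Left/right comparison: the tab moved up and right by about 1 px, from (190,175) to (565,155) in the crop. That matches the projection for 0.1 rad, and the moment rise agrees, so the vent is fully open. Holding it unpressed.

```bash
python3 -m creep '[{"x":0,"y":0,"z":0,"spin":0},{"x":0,"y":0,"z":0,"spin":0},{"x":0,"y":0,"z":0,"spin":0},{"x":0,"y":0,"z":0,"spin":0},{"x":0,"y":0,"z":0,"spin":0},{"x":0,"y":0,"z":0,"spin":0},{"x":0,"y":0,"z":0,"spin":0},{"x":0,"y":0,"z":0,"spin":0},{"x":0,"y":0,"z":0,"spin":0},{"x":0,"y":0,"z":0,"spin":0},{"x":0,"y":0,"z":0,"spin":0},{"x":0,"y":0,"z":0,"spin":0}]' - 60 >/dev/null; python3 st.py; python3 tab.py
python3 -m creep '[{"x":0,"y":0,"z":0,"spin":-3},{"x":0,"y":0,"z":0,"spin":-5},{"x":0,"y":0,"z":0,"spin":-6},{"x":0,"y":0,"z":-0.003,"spin":-6},{"x":0,"y":0,"z":-0.006,"spin":-6},{"x":0,"y":0,"z":-0.008,"spin":-6},{"x":0,"y":0,"z":-0.008,"spin":-6},{"x":0,"y":0,"z":-0.008,"spin":-6}]' >/dev/null; python3 st.py; python3 tab.py
```

```text
t 7.58 yaw -36.27 pos [ 0.5055 -0.1687  0.2147] F [ 5.18  0.03 -0.3 ] M [-0.052 -1.242 -0.991] w 0.0118 j7 -0.475
scene [251.34 194.56] [ 0.34 -0.18]
t 8.62 yaw -42.16 pos [ 0.5057 -0.1687  0.2076] F [ 1.27 -0.2   8.17] M [ 0.035 -0.355 -0.008] w 0.0114 j7 -0.579
scene [251.34 194.56] [-0.    0.01]
```

Vent held about 1.6 s, then the vent shut and the cap is pressed about 7 mm. Pressing to the bottom and turning past the stop.

```bash
python3 -m creep '[{"x":0,"y":0,"z":-0.001,"spin":0},{"x":0,"y":0,"z":-0.0015,"spin":0},{"x":0,"y":0,"z":-0.0015,"spin":0},{"x":0,"y":0,"z":-0.0015,"spin":0}]' >/dev/null; python3 st.py
python3 -m creep '[{"x":0,"y":0,"z":0,"spin":3},{"x":0,"y":0,"z":0,"spin":6},{"x":0,"y":0,"z":0,"spin":9},{"x":0,"y":0,"z":0,"spin":12},{"x":0,"y":0,"z":0,"spin":12}]' >/dev/null; python3 st.py; python3 tab.py
```

```text
t 9.18 yaw -42.16 pos [ 0.5057 -0.1687  0.2064] F [ 0.97  0.05 10.3 ] M [ 0.04  -0.201 -0.036] w 0.0115 j7 -0.58
t 9.8 yaw -30.1 pos [ 0.5056 -0.1683  0.2063] F [-0.13  1.4   9.82] M [ 0.327 -0.045  0.028] w 0.0115 j7 -0.373
scene [251.34 194.56] [-0.    0.01]
```

Past the stop: low moment, vent shut. On to about 40° beyond it.

```bash
python3 -m creep '[{"x":0,"y":0,"z":0,"spin":4},{"x":0,"y":0,"z":0,"spin":8},{"x":0,"y":0,"z":0,"spin":12},{"x":0,"y":0,"z":0,"spin":16},{"x":0,"y":0,"z":0,"spin":20},{"x":0,"y":0,"z":0,"spin":20}]' >/dev/null; python3 st.py
python3 -m creep '[{"x":0,"y":0,"z":0,"spin":3},{"x":0,"y":0,"z":0,"spin":6},{"x":0,"y":0,"z":0,"spin":9},{"x":0,"y":0,"z":0,"spin":11},{"x":0,"y":0,"z":0,"spin":11}]' >/dev/null; python3 st.py
```

```text
t 10.6 yaw -10.08 pos [ 0.5055 -0.1683  0.2063] F [-0.12  1.39 10.89] M [ 0.419  0.11  -0.012] w 0.0115 j7 -0.031
t 11.22 yaw 0.89 pos [ 0.5054 -0.1683  0.2063] F [-0.14  1.98 12.24] M [ 0.367  0.188 -0.028] w 0.0114 j7 0.157
```

```bash
python3 -m creep '[{"x":0,"y":0,"z":0.003,"spin":0},{"x":0,"y":0,"z":0.006,"spin":0},{"x":0,"y":0,"z":0.009,"spin":0},{"x":0,"y":0,"z":0.012,"spin":0},{"x":0,"y":0,"z":0.012,"spin":0},{"x":0,"y":0,"z":0.012,"spin":0}]' >/dev/null; python3 st.py
python3 -m creep '[{"x":0,"y":0,"z":0.004,"spin":0},{"x":0,"y":0,"z":0.008,"spin":0},{"x":0,"y":0,"z":0.012,"spin":0},{"x":0,"y":0,"z":0.012,"spin":0}]' >/dev/null; python3 st.py
```

```text
t 11.97 yaw 0.85 pos [ 0.5052 -0.1684  0.2169] F [1.95 1.63 3.07] M [ 0.411 -0.291 -0.001] w 0.0118 j7 0.161
t 12.47 yaw 0.83 pos [ 0.5053 -0.1687  0.2292] F [-0.72 -0.3  -1.61] M [-0.072 -0.11   0.011] w 0.0116 j7 0.166
```

Out of the neck with no catch. Lifting, then carrying to the tray.

```bash
python3 -m creep '[{"x":0,"y":0,"z":0.015,"spin":0},{"x":0,"y":0,"z":0.035,"spin":0},{"x":0,"y":0,"z":0.05,"spin":0},{"x":0,"y":0,"z":0.055,"spin":0},{"x":0,"y":0,"z":0.055,"spin":0}]' >/dev/null; python3 st.py
python3 -m creep '[{"x":0,"y":0.02,"z":0,"spin":0},{"x":-0.004,"y":0.055,"z":0,"spin":0},{"x":-0.008,"y":0.095,"z":0,"spin":0},{"x":-0.012,"y":0.14,"z":0,"spin":0},{"x":-0.016,"y":0.185,"z":0,"spin":0},{"x":-0.02,"y":0.23,"z":0,"spin":0},{"x":-0.023,"y":0.275,"z":0,"spin":0},{"x":-0.025,"y":0.32,"z":0,"spin":0},{"x":-0.025,"y":0.355,"z":0,"spin":0},{"x":-0.025,"y":0.382,"z":0,"spin":0},{"x":-0.025,"y":0.382,"z":0,"spin":0},{"x":-0.025,"y":0.382,"z":0,"spin":0}]' >/dev/null; python3 st.py
python3 - <<'E'
from bench import r
import cv2
im=r.camera("scene")["pixels"];cv2.imwrite("pics/s5.png",cv2.convertScaleAbs(im,alpha=1.6,beta=10))
E
```

```text
t 13.1 yaw 0.83 pos [ 0.5053 -0.1686  0.2842] F [-0.06  1.45 -1.11] M [-0.066 -0.111 -0.008] w 0.0113 j7 0.183
t 14.6 yaw 0.86 pos [0.4799 0.2133 0.2837] F [ 0.   -0.68 -1.53] M [-0.044 -0.152  0.027] w 0.0114 j7 -0.603
```

View pics/s5.png

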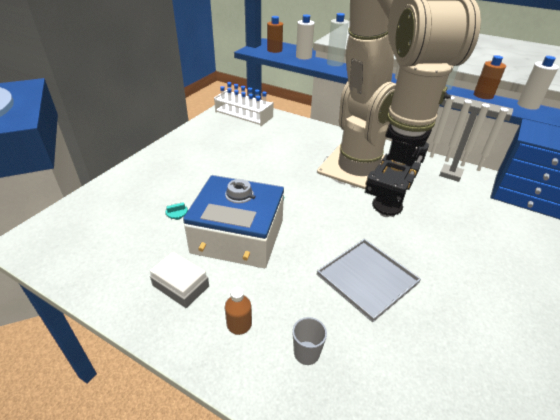

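The cap hangs upright in the gripper at (388,205), the neck is open at (238,190) and the bystanders haven't moved. Lowering.

```bash
python3 -m creep '[{"x":0,"y":0,"z":-0.025,"spin":0},{"x":0,"y":0,"z":-0.06,"spin":0},{"x":0,"y":0,"z":-0.1,"spin":0},{"x":0,"y":0,"z":-0.14,"spin":0},{"x":0,"y":0,"z":-0.175,"spin":0},{"x":0,"y":0,"z":-0.2,"spin":0},{"x":0,"y":0,"z":-0.212,"spin":0},{"x":0,"y":0,"z":-0.216,"spin":0},{"x":0,"y":0,"z":-0.216,"spin":0}]' >/dev/null; python3 st.py
python3 -m creep '[{"x":0,"y":0,"z":-0.002,"spin":0},{"x":0,"y":0,"z":-0.004,"spin":0},{"x":0,"y":0,"z":-0.0055,"spin":0},{"x":0,"y":0,"z":-0.0055,"spin":0},{"x":0,"y":0,"z":-0.0055,"spin":0}]' >/dev/null; python3 st.py
```

```text
t 15.78 yaw 0.82 pos [0.4808 0.2135 0.0687] F [ 0.13 -0.1  -0.93] M [-0.008 -0.061  0.004] w 0.0114 j7 -0.77
t 16.4 yaw 0.84 pos [0.4803 0.2135 0.0626] F [-0.1  -0.53 -1.67] M [ 0.015 -0.085 -0.02 ] w 0.0116 j7 -0.776
```

```bash
python3 -m creep '[{"x":0,"y":0,"z":-0.001,"spin":0},{"x":0,"y":0,"z":-0.0015,"spin":0},{"x":0,"y":0,"z":-0.0015,"spin":0}]' >/dev/null; python3 st.py
python3 -m creep '[{"x":0,"y":0,"z":-0.0005,"spin":0},{"x":0,"y":0,"z":-0.001,"spin":0},{"x":0,"y":0,"z":-0.001,"spin":0}]' >/dev/null; python3 st.py
```

```text
t 16.77 yaw 0.84 pos [0.4803 0.2135 0.061 ] F [ 0.6   0.32 -2.39] M [-0.003 -0.047 -0.013] w 0.0115 j7 -0.777
t 17.15 yaw 0.84 pos [0.4805 0.2136 0.0607] F [-2.25 -1.04  6.98] M [-0.386  0.544 -0.009] w 0.0113 j7 -0.778
```

Contact with the tray floor at TCP 0.0607, as predicted. Releasing gently, then rising straight up.

```bash
python3 -m creep '[{"x":0,"y":0,"z":0,"spin":0},{"x":0,"y":0,"z":0,"spin":0},{"x":0,"y":0,"z":0,"spin":0},{"x":0,"y":0,"z":0,"spin":0},{"x":0,"y":0,"z":0,"spin":0},{"x":0,"y":0,"z":0,"spin":0}]' 0.05 >/dev/null; python3 st.py
python3 -m creep '[{"x":0,"y":0,"z":0.01,"spin":0},{"x":0,"y":0,"z":0.03,"spin":0},{"x":0,"y":0,"z":0.06,"spin":0},{"x":0,"y":0,"z":0.1,"spin":0},{"x":0,"y":0,"z":0.14,"spin":0},{"x":0,"y":0,"z":0.18,"spin":0},{"x":0,"y":0,"z":0.2,"spin":0},{"x":0,"y":-0.03,"z":0.2,"spin":0},{"x":0,"y":-0.09,"z":0.2,"spin":0},{"x":0,"y":-0.15,"z":0.2,"spin":0},{"x":0,"y":-0.18,"z":0.2,"spin":0},{"x":0,"y":-0.18,"z":0.2,"spin":0}]' >/dev/null; python3 st.py; python3 tab.py
python3 - <<'E'
from bench import r
from h import *
c=r.camera("top");cv2.imwrite("pics/t6.png",cv2.convertScaleAbs(c["pixels"],alpha=1.6,beta=10))
W=world(c)[170:310,90:225].reshape(-1,3);W=W[np.hypot(W[:,0]-.48,W[:,1]-.213)<.07]
d=W[(W[:,2]>.027)&(W[:,2]<.04)];q=W[W[:,2]>.045]
print("disc",np.median(d,0),"rib",np.median(q,0),len(q),cv2.minAreaRect((q[:,:2]*1000).astype(np.float32)))
A=np.c_[d[:,:2],np.ones(len(d))];print("slope",np.linalg.lstsq(A,d[:,2],rcond=None)[0])
E
```

```text
t 17.9 yaw 0.84 pos [0.4803 0.2135 0.0601] F [ 0.08 -0.63 -0.54] M [-0.034 -0.106 -0.016] w 0.0493 j7 -0.778
t 19.4 yaw 0.61 pos [0.4804 0.0312 0.2614] F [-0.54  0.39  0.53] M [ 0.014 -0.084  0.047] w 0.0502 j7 -0.174
scene [251.34 194.56] [0.   0.01]
disc [nan nan nan] rib [nan nan nan] 0 ((0.0, 0.0), (0.0, 0.0), 0.0)
slope [0. 0. 0.]
  return _methods._mean(a, axis=axis, dtype=dtype,
  ret = um.true_divide(
```

View pics/t6.png

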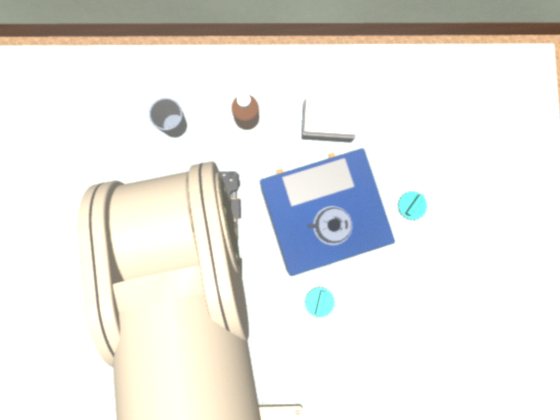

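The arm hides the tray in the top view. The neck is open at (334,225) and the bystanders are in place. Measuring the cap from the scene camera.

Run:
```python
from bench import r
from h import *
c=r.camera("scene");cv2.imwrite("pics/s6.png",cv2.convertScaleAbs(cv2.resize(c["pixels"][200:330,300:440],None,fx=4,fy=4),alpha=1.8,beta=15))
W=world(c)[200:330,300:440].reshape(-1,3);W=W[np.hypot(W[:,0]-.48,W[:,1]-.213)<.07]
print(np.histogram(W[:,2],bins=np.arange(0,.08,.005))[0])
d=W[(W[:,2]>.029)&(W[:,2]<.036)];q=W[W[:,2]>.049]
print("disc",np.median(d,0),"rib",np.median(q,0),len(q))
A=np.c_[d[:,:2],np.ones(len(d))];print("slope",np.linalg.lstsq(A,d[:,2],rcond=None)[0])
```

```text
[1115  179    0    0    8   61  193   33   33   32   75    1    0    0
    0]
disc [0.49352613 0.21517829 0.03181717] rib [0.4832663  0.21392571 0.05151611] 85
slope [ 0.00901205 -0.00113949  0.02781006]
```

View pics/s6.png

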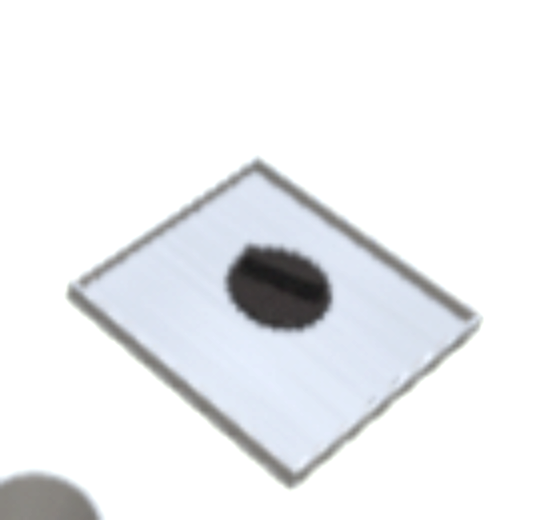

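The cap stands level in mid-tray with its rib up: disc slope under 0.01, rib top at about 0.052 m as expected. The gripper is clear and the vent is shut. Handing in.

```bash
python3 -c "
from bench import r;print(r.close_job())"; python3 st.py
```

```text
the job is handed in; nothing more can be done
None
the job is handed in; nothing more can be done
```

The cap is off the chiller and standing rib up on the floor of the tray. I handed the job in at about 19.5 s of the 70 s; no verdict is reported.

- **Vent:** I turned the cap unpressed to the first stop, about 26° from the start, and held it there for about 1.6 s. The tab had moved about 1 px in the scene view, which matches fully open, and the moment rose to about 1 N m.
- **Release:** I eased off, pressed the cap to the bottom (about 8 mm, 10 N) and turned it about 40° past the stop. It came up without catching. I then lifted it out and lowered it until the floor contact read about 7 N.
- **Last checks:** From the scene camera the cap is within about 5 mm of the tray centre and level (slope under 0.01), with its rib top at 0.052 m as expected. The vent tab is back at its shut position, the gripper is open and well clear, and the bystanders look unmoved.
- **Failed checks:** The top camera could not confirm the vent or the placed cap because the arm blocked its view. Those two checks rest on the scene camera, with force readings as well for the vent.

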